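Wind the spindle dial to the red line

ROBOT

A 6-joint arm with a two-finger parallel gripper is mounted at the origin on the work surface. World frame = base frame: x ahead of the robot, y to its left, z up, the work surface at z = 0. Lengths are in m, angles in degrees, forces in N, time in s.
With the tool pointing down it reaches from about 0.3 to 0.75 m from the base axis. Payload 8.5 kg.
Tool frame: the origin (TCP) lies on the centre line of the jaws, within the pads' length; the fingertips stand 19 mm ahead of it and the grasp point (between the pads) is the TCP; z points along the fingers, x is the direction in which the jaws open and shut, and the axes are right-handed (so a half turn about z gives the same grasp; the last joint's range is limited). The gripper opens to 85 mm and grips with 20 to 120 N. Pads are 22 mm wide; open, the fingers measure 114 mm over their backs; the gripper's body (76 mm by 85 mm) begins 54 mm behind the grasp point. The pads swing forward as they close: fully open they stand 13 mm farther back than shut.
Start: joints at [-87.393, 21.807, 74.336, -0, 83.858, -12.336], TCP at [0.142, -0.531, 0.25] pointing down, gripper open.
Joint ranges: [-178.18, 178.18], [-50.72, 133.34], [12.68, 142.11], [-81.47, 261.47], [9.98, 163.14], [-165.26, 165.26]. Speed limits (degrees/s): [136.94, 136.94, 180, 180, 180, 180].

INTERFACE

Orientations are given as a 3x3 rotation matrix whose columns are the frame's x, y, z axes.
In Python, from rig import env, cams, order gives the robot as it stands.
- The arm moves only by the tool step_arm, never from a script. Its argument "steps" is a list of rows, each an object with "xyz": the shift along the tool's x, y, z normalised to -1 to 1, where 1 is 0.04 m, a list of three; "turn": the turn, a rotation vector about the tool's x, y, z normalised to -1 to 1, where 1 is 0.08 rad, a list of three; "gripper": the gripper command: -1 is shut, 1 is fully open, values between are in proportion. A call has 1 to 20 rows; each row shifts and turns the commanded pose from where the row before left it, along the tool's axes as they then stand; what a row does not reach is not made up. A row lasts 1/12 s, in which the tool goes at most 41.7 mm and 7.16 degrees, less where a joint would pass 70% of its speed; a pose out of reach is approached as far as the arm can. A call with a number of a shift or a turn outside -1 to 1 is refused whole. A call with a gripper value outside its range is refused whole. The fingers move at their own pace and stop on an object; "squeeze" is the grip in N (left out, the last holds). Time passes only in rows, so rows that do not move let the fingers close. It gives the time, the measured TCP pose, the force and the opening at its end, in the units of the state.
- env.observe(): the state, without advancing time (a new reading comes with each control period).
- cams.get_image(name): name is "side" or "top"; returns (picture, depth): 420x560x3 uint8, red, green, blue; 420x560 float32, m along the optical axis (not along the pixel's ray), 0 where there is no reading.
- cams.camera_info(name): a dict with "fx", "fy", "cx", "cy" (pixels), "extrinsics" (4x4, takes a point from camera to world coordinates). Camera axes: x right, y down, z forward; pixel columns grow to the right and rows downward; lengths in m; the calibration is good to about 2 mm. A picture is of the moment at which its call begins. camera_info takes no time and is no camera call.
- order.close_job(): hands the job in, once; it reports no verdict.
The state is a dict: "time_s": time; "q": joint angles; "qvel": joint speeds; "joint_efforts": joint torques, N m; "position": TCP position; "tool_rot": TCP orientation; "ft_force": force on the tool from outside, world axes, zero at the start; "wrist_torque": the same for the moment, N m; "grip_width": finger opening in m.
Only numpy, scipy, OpenCV 4.12 (cv2) and the standard library are available. Lean on these libraries where they do the work, as an engineer would, in place of code of your own. Each camera call takes 0.05 s, during which the arm holds its last target. There are 200 camera calls.

TASK

Push the crank's upright yellow handle round with your fingertips, either way, until the white index line on the black dial lines up with the red target line on the scale ring, then let go and leave it there. Push gently without squeezing the handle, do not touch the dial itself, and leave the bronze cover, the two brass valve bodies and the rubber boot where they are.

Things in the scene. Friction and masses are not known exactly. Their poses are not given: they have to be found in the camera images.
- fixture: Bolted-down winding fixture: grey base plate 180 (x) by 330 (y, from -90 to +240) mm, top 20 mm above the bench. Origin on the vertical crank axis at bench level, z up; the vertical spindle axis stands 150 mm along its +y. Round the dial, fixed, a white scale ring (radius 57 to 76 mm, top 58 mm above the bench) with thin black ticks every 15 degrees.
- crank: Steel crank. Origin on its vertical axis (through the fixture's origin), 70 mm above the bench; +x along the arm to the handle. Arm 22 mm wide, 70 to 80 mm above the bench, from x = -19 to 66 mm; hub radius 15, top at 85 mm. Gear (radius 77, top at 40 mm) below. Drives the dial 1 to 1 the opposite way round. About 3 N at the handle turns it either way, up to a full turn; friction holds it.
- handle (a point): Centre of the top of the crank's handle: a fixed upright yellow post, 20 mm in diameter, from 80 to 130 mm above the bench, its axis 55 mm from the crank axis. This point is 130 mm above the bench.
- dial: Black dial, radius 55 mm, on the vertical spindle, geared to the crank. Origin on the spindle axis at its face, 58 mm above the bench; +x along the white index line (6 mm wide, 21 to 54 mm from the axis). Steel spindle (radius 10) up to 100 mm above the bench, dark clamp collar (radius 18, a lug out to 27 mm opposite the index line) up to 78 mm. Gear of radius 77 mm below.
- index_mark (a point): Outer end of the white index line on the dial's rim, 55 mm from the spindle axis, 58 mm above the bench; turns with the dial.
- target_line: Fixed red target line on the white scale ring: a red bar 18 mm long (58 to 76 mm from the spindle axis), 6 mm wide, 2 mm high on the ring's top. Origin on the spindle axis 58 mm above the bench; its +x points along the red line. It may be anywhere round the ring.
- target_mark (a point): Point on the dial's rim (55 mm from the spindle axis, 58 mm above the bench) just inside the red line; the index mark belongs here.
- cover: Loose bronze regulator cover, round, 90 mm in diameter, 54 mm high with a stub on top, flange down. Origin at the centre of its underside.
- valve_a: Loose brass needle valve body, a hex bar 27 mm across flats lying along its own x, 60 mm long with short round ends (about 105 mm in all). Origin at the middle of its underside.
- valve_b: The second brass needle valve body, the same as valve_a.
- boot: Loose black rubber bellows boot, 56 mm in diameter at its foot, 60 mm high, upright. Origin at the centre of its underside.

How it is judged:
By the outcome, as a careful person would: the job done as asked, in the order asked, and still so for the second after the job is handed in, with the robot touching nothing.
It also fails if it takes over 45 s, if anything falls off the work surface, if the arm or the gripper's body presses on something with over 40 N, if the wrist force passes 120 N, or if a joint passes its speed limit or range.

## Working session

There is one attempt and no reset: what is moved stays moved. The work goes in short steps, Python scripts to look and compute and a tool call to move; the robot and the scene stay as the last step left them, time stands still between calls to the robot, and variables do not carry over. Pictures are saved under pics/ and viewed, about 8 in all and at most 12, crops included, and the job is handed in when it is done.

Besides the shell and the picture viewer there is one more tool, called after "Emit:" by a JSON object that holds its "api" and its "payload", one argument or row to a line. step_arm: Moves the arm, as the interface text tells. Scaled input: -1 to 1 covers 0.04 m each way for a shift and 0.08 rad each way for a turn. Its arguments: {"type":"object","properties":{"steps":{"type":"array"},"squeeze":{"type":"number"}},"required":["steps"]}

```bash
mkdir -p pics; cat > h.py <<'E'
import numpy as np,cv2
from rig import env,cams,order
def snap(n,f):
    im,d=cams.get_image(n); cv2.imwrite('pics/'+f+'.png',im[:,:,::-1]); np.save('pics/'+f+'.npy',d); return im,d
def ray(n,u,v,z):
    c=cams.camera_info(n);E=np.array(c['extrinsics'])
    r=E[:3,:3]@np.array([(u-c['cx'])/c['fx'],(v-c['cy'])/c['fy'],1]);o=E[:3,3]
    return o+r*(z-o[2])/r[2]
def proj(n,p):
    c=cams.camera_info(n);E=np.linalg.inv(np.array(c['extrinsics']));q=E[:3,:3]@p+E[:3,3]
    return c['fx']*q[0]/q[2]+c['cx'],c['fy']*q[1]/q[2]+c['cy']
E
python3 - <<'E'
from h import *
np.set_printoptions(precision=3,suppress=True)
for n in('top','side'):
    im,d=snap(n,n+'0'); print(n,np.array(cams.camera_info(n)['extrinsics']),cams.camera_info(n)['fx'])
s=env.observe();print(s['tool_rot'],s['time_s'],s['grip_width'])
E
```

```text
top [[-0.015 -0.998  0.062  0.507]
 [-1.     0.016  0.019 -0.018]
 [-0.02  -0.061 -0.998  0.754]
 [ 0.     0.     0.     1.   ]] 391.9768301432827
side [[-0.987 -0.098  0.125  0.462]
 [-0.158  0.656 -0.738  0.634]
 [-0.01  -0.748 -0.663  0.679]
 [ 0.     0.     0.     1.   ]] 472.77554363107333
[[ 0.258 -0.966 -0.   ]
 [-0.966 -0.258  0.001]
 [-0.001 -0.    -1.   ]] 0.1 0.08560996379040003
```

View pics/top0.png

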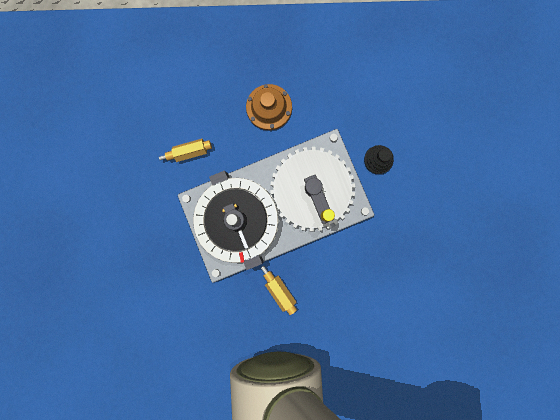

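View pics/side0.png

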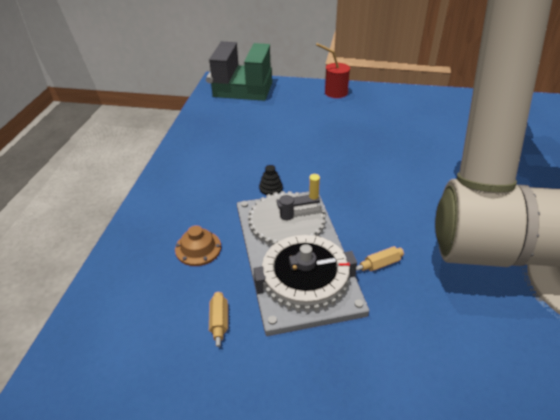

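The top view shows the crank hub at about (314,186), the yellow handle at (329,215), the dial at (235,220) and the red line at (241,257). The index line points to about (247,248). The valve tip sits near the ring at (265,270).

```bash
python3 - <<'E'
from h import *
im=cv2.imread('pics/top0.png')
cv2.imwrite('pics/c0.png',cv2.resize(im[140:290,180:380],None,fx=4,fy=4,interpolation=cv2.INTER_CUBIC))
E
```

```text
(no output)
```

View pics/c0.png

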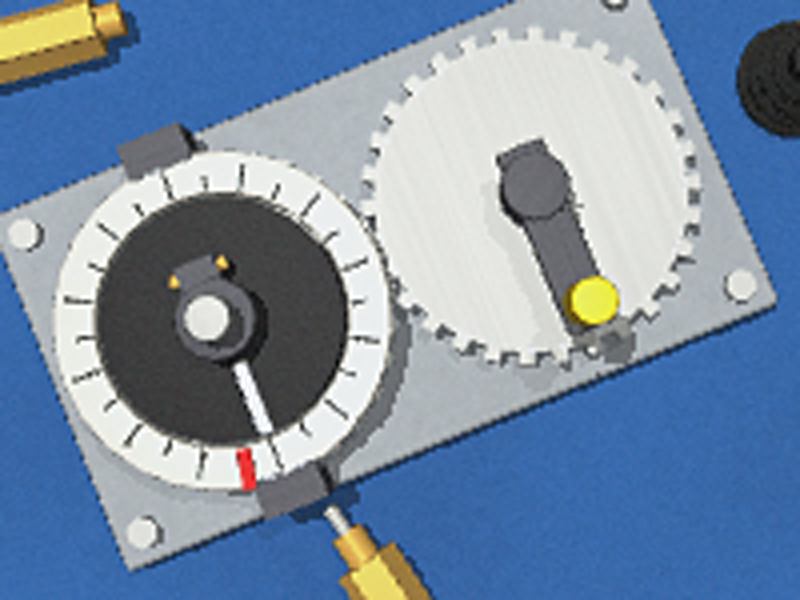

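```bash
cat >> h.py <<'E'
def crop(u,v,z,n='top'): return ray(n,180+(u-1.5)/4,140+(v-1.5)/4,z)
E
python3 - <<'E'
from h import *
np.set_printoptions(precision=4,suppress=True)
c=crop
D=c(222,320,.058); sp=c(209,317,.1); R1=c(244,450,.06);R2=c(249,490,.06)
i0=c(239,364,.058);i1=c(266,432,.058);H=c(593,301,.13);K=c(535,190,.085)
im=cv2.imread('pics/top0.png').astype(int);b,g,r=im[140:290,180:380].transpose(2,0,1)
def cen(m,z):
    v,u=np.nonzero(m);return ray('top',180+u.mean(),140+v.mean(),z),len(u)
R=cen((r>170)&(g<80)&(b<80),.06);Hc=cen((r>200)&(g>190)&(b<90)&(np.arange(200)[None]>130),.13)
print('D',D,sp,'R',R1,R2,R,'i',i0,i1,'H',H,Hc,'K',K)
print(np.hypot(*(H-K)[:2]),np.hypot(*(K-D)[:2]),[np.hypot(*(p-D)[:2]) for p in(i0,i1,R1,R2,sp)])
a=lambda p:np.degrees(np.arctan2(*(p-D)[1::-1]))
print('idx',a(i0),a(i1),'line dir',np.degrees(np.arctan2(*(i1-i0)[1::-1])),'red',a(R1),a(R2),a(R[0]),'crank',np.degrees(np.arctan2(*(H-K)[1::-1])),'fix',np.degrees(np.arctan2(*(D-K)[1::-1]))-90)
E
```

```text
D [0.5186 0.0835 0.058 ] [0.5192 0.0828 0.1   ] R [0.4611 0.0738 0.06  ] [0.4436 0.0717 0.06  ] (array([0.453 , 0.0727, 0.06  ]), 30) i [0.499 0.076 0.058] [0.4688 0.0643 0.058 ] H [ 0.5227 -0.0749  0.13  ] (array([ 0.523 , -0.0759,  0.13  ]), 92) K [ 0.5717 -0.0552  0.085 ]
0.05284262585697803 0.1485297423661248 [np.float64(0.020995134292685406), np.float64(0.05340159263548401), np.float64(0.05829591614066692), np.float64(0.0759486484627578), np.float64(0.0009342369304786147)]
idx -159.25691064165952 -158.93478344997513 line dir -158.72609144195707 red -170.48675153527282 -171.1320687726472 -170.67842331136455 crank -158.11815459043322 fix 20.96390727368413
```

The index sits at about -159° and the red line at -170.8°. The dial must turn about -11.8°, so the crank turns about +11.8° and the handle moves about 11 mm towards (0.46, -0.89). The measured radii match the given sizes. I'll shut the fingers, turn the tool's x axis to the push direction, and go above a start point behind the handle.

Emit:
{"api": "step_arm", "payload": {
  "steps": [
    {"xyz":[0,0,0],"turn":[0,0,-0.9],"gripper":-1},
    {"xyz":[0,0,0],"turn":[0,0,-0.9],"gripper":-1},
    {"xyz":[0,0,0],"turn":[0,0,-0.9],"gripper":-1},
    {"xyz":[-0.39,-0.8,0],"turn":[0,0,0],"gripper":-1},
    {"xyz":[-0.39,-0.8,0],"turn":[0,0,0],"gripper":-1},
    {"xyz":[-0.39,-0.8,0],"turn":[0,0,0],"gripper":-1},
    {"xyz":[-0.39,-0.8,0],"turn":[0,0,0],"gripper":-1},
    {"xyz":[-0.39,-0.8,0],"turn":[0,0,0],"gripper":-1},
    {"xyz":[-0.39,-0.8,0],"turn":[0,0,0],"gripper":-1},
    {"xyz":[-0.39,-0.8,0],"turn":[0,0,0],"gripper":-1},
    {"xyz":[-0.39,-0.8,0],"turn":[0,0,0],"gripper":-1},
    {"xyz":[-0.39,-0.8,0],"turn":[0,0,0],"gripper":-1},
    {"xyz":[-0.39,-0.8,0],"turn":[0,0,0],"gripper":-1},
    {"xyz":[-0.39,-0.8,0],"turn":[0,0,0],"gripper":-1},
    {"xyz":[-0.39,-0.8,0],"turn":[0,0,0],"gripper":-1},
    {"xyz":[-0.39,-0.8,0],"turn":[0,0,0],"gripper":-1},
    {"xyz":[-0.39,-0.8,0],"turn":[0,0,0],"gripper":-1},
    {"xyz":[-0.39,-0.8,0],"turn":[0,0,0],"gripper":-1},
    {"xyz":[-0.39,-0.8,0],"turn":[0,0,0],"gripper":-1},
    {"xyz":[-0.39,-0.8,0],"turn":[0,0,0],"gripper":-1}
  ]
}}

```text
time_s: 1.77
position: [0.5041, -0.0443, 0.2501]
tool_rot: [[0.459, -0.888, -0.001], [-0.888, -0.459, 0.0], [-0.0, 0.0, -1.0]]
ft_force: [-0.7, -0.5, -0.4]
grip_width: -0.0
```

Emit:
{"api": "step_arm", "payload": {
  "steps": [
    {"xyz":[0,0,0.75],"turn":[0,0,0],"gripper":-1},
    {"xyz":[0,0,0.75],"turn":[0,0,0],"gripper":-1},
    {"xyz":[0,0,0.75],"turn":[0,0,0],"gripper":-1},
    {"xyz":[0,0,0],"turn":[0,0,0],"gripper":-1}
  ]
}}

```text
time_s: 2.1
position: [0.501, -0.0451, 0.1555]
tool_rot: [[0.459, -0.888, -0.01], [-0.888, -0.459, 0.003], [-0.007, 0.007, -1.0]]
ft_force: [0.1, 0.5, -1.0]
grip_width: -0.0001
```

```bash
python3 - <<'E'
from h import *
a,_=snap('side','s1');b,_=snap('top','t1')
x=cv2.resize(a[130:330,220:420],None,fx=2,fy=2,interpolation=3);y=cv2.resize(b[120:320,180:380],None,fx=2,fy=2,interpolation=3)
cv2.imwrite('pics/c1.png',np.hstack([x,y])[:,:,::-1])
E
```

```text
(no output)
```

View pics/c1.png

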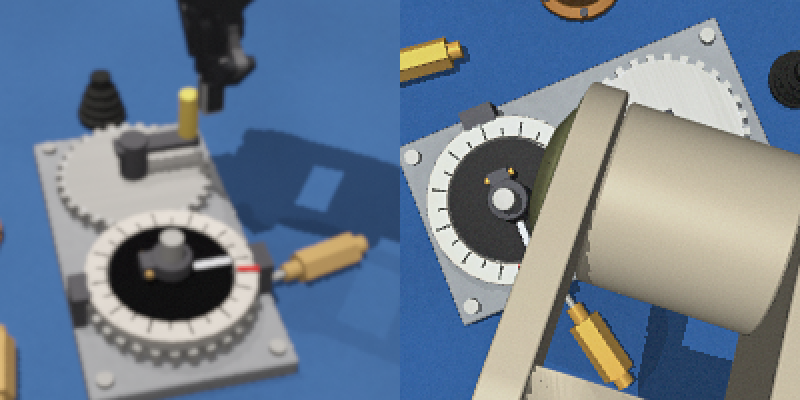

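The side view shows the shut fingertips at crop (210,105), just robot-side of the yellow post, with its top at (188,92). The index and red line stay visible from the side. The top view is blocked by the wrist. I'll centre the tool on the post line by 5 mm and lower it.

Emit:
{"api": "step_arm", "payload": {
  "steps": [
    {"xyz":[-0.05,-0.14,0],"turn":[0,0,0],"gripper":-1},
    {"xyz":[0,0,0.4],"turn":[0,0,0],"gripper":-1},
    {"xyz":[0,0,0.4],"turn":[0,0,0],"gripper":-1},
    {"xyz":[0,0,0],"turn":[0,0,0],"gripper":-1}
  ]
}}

```text
time_s: 2.53
position: [0.5074, -0.0416, 0.128]
tool_rot: [[0.459, -0.889, -0.001], [-0.889, -0.459, 0.0], [-0.001, 0.001, -1.0]]
ft_force: [-0.4, -0.4, -0.9]
grip_width: 0.0001
```

```bash
python3 - <<'E'
from h import *
a,_=snap('side','s2')
x=cv2.resize(a[140:310,230:390],None,fx=3.5,fy=3.5,interpolation=3)
cv2.imwrite('pics/c2.png',x[:,:,::-1])
s=env.observe();print(s['position'],s['ft_force'])
E
```

```text
[ 0.50783408 -0.04169818  0.12908494] [-0.01437398  0.97153387 -0.41541236]
```

View pics/c2.png

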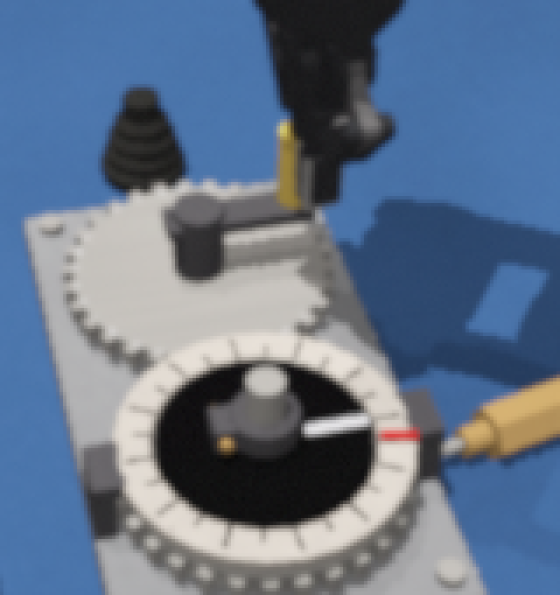

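The fingertips are beside the post near (320,180), below its top at about (285,125), with nothing touched. I'll lower 6 mm and approach.

Emit:
{"api": "step_arm", "payload": {
  "steps": [
    {"xyz":[0,0,0.15],"turn":[0,0,0],"gripper":-1},
    {"xyz":[0.08,0,0],"turn":[0,0,0],"gripper":-1},
    {"xyz":[0.08,0,0],"turn":[0,0,0],"gripper":-1},
    {"xyz":[0.05,0,0],"turn":[0,0,0],"gripper":-1},
    {"xyz":[0,0,0],"turn":[0,0,0],"gripper":-1}
  ]
}}

```text
time_s: 3.0
position: [0.5119, -0.0498, 0.1228]
tool_rot: [[0.458, -0.889, 0.001], [-0.889, -0.458, -0.0], [0.001, -0.001, -1.0]]
ft_force: [-0.1, -1.3, -0.3]
grip_width: 0.0002
```

Emit:
{"api": "step_arm", "payload": {
  "steps": [
    {"xyz":[0.04,0,0],"turn":[0,0,0],"gripper":-1},
    {"xyz":[0.04,0,0],"turn":[0,0,0],"gripper":-1},
    {"xyz":[0,0,0],"turn":[0,0,0],"gripper":-1}
  ]
}}

```text
time_s: 3.25
position: [0.513, -0.0523, 0.1224]
tool_rot: [[0.459, -0.889, 0.0], [-0.889, -0.459, -0.0], [0.0, -0.0, -1.0]]
ft_force: [0.1, -0.1, 0.1]
grip_width: 0.0003
```

Emit:
{"api": "step_arm", "payload": {
  "steps": [
    {"xyz":[0.04,0,0],"turn":[0,0,0],"gripper":-1},
    {"xyz":[0.04,0,0],"turn":[0,0,0],"gripper":-1},
    {"xyz":[0,0,0],"turn":[0,0,0],"gripper":-1}
  ]
}}

```text
time_s: 3.5
position: [0.514, -0.0549, 0.1222]
tool_rot: [[0.459, -0.889, -0.001], [-0.889, -0.459, 0.0], [-0.001, 0.001, -1.0]]
ft_force: [-2.0, 0.6, 0.9]
grip_width: -0.0002
```

Emit:
{"api": "step_arm", "payload": {
  "steps": [
    {"xyz":[0.04,0,0],"turn":[0,0,0],"gripper":-1},
    {"xyz":[0.04,0,0],"turn":[0,0,0],"gripper":-1},
    {"xyz":[0,0,0],"turn":[0,0,0],"gripper":-1}
  ]
}}

```text
time_s: 3.75
position: [0.5156, -0.0579, 0.1221]
tool_rot: [[0.459, -0.889, -0.001], [-0.889, -0.459, 0.0], [-0.0, 0.001, -1.0]]
ft_force: [-2.7, 1.3, 0.5]
grip_width: -0.0001
```

Emit:
{"api": "step_arm", "payload": {
  "steps": [
    {"xyz":[0.04,0,0],"turn":[0,0,0],"gripper":-1},
    {"xyz":[0.04,0,0],"turn":[0,0,0],"gripper":-1},
    {"xyz":[0,0,0],"turn":[0,0,0],"gripper":-1}
  ]
}}

```text
time_s: 4.0
position: [0.5174, -0.0609, 0.1222]
tool_rot: [[0.459, -0.889, 0.0], [-0.889, -0.459, -0.0], [0.0, -0.0, -1.0]]
ft_force: [-2.4, 1.0, -2.3]
grip_width: 0.0001
```

```bash
cat >> h.py <<'E'
def angs(f):
    """index and red line angles about the dial from the side view, by intersecting pixels with their planes"""
    im,_=snap('side',f);D=np.array([.5186,.0835]);g=im.astype(int);out=[]
    vv,uu=np.mgrid[:420,:560]
    def plane(z):
        c=cams.camera_info('side');E=np.array(c['extrinsics'])
        r=np.stack([(uu-c['cx'])/c['fx'],(vv-c['cy'])/c['fy'],np.ones_like(uu)],-1)@E[:3,:3].T
        return (E[:3,3]+r*((z-E[2,3])/r[...,2])[...,None])[...,:2]
    for z,m,lo,hi in((.058,g.min(2)>140,.032,.050),(.060,(g[...,0]>140)&(g[...,1]<90)&(g[...,2]<90),.055,.08)):
        P=plane(z)-D; R=np.hypot(P[...,0],P[...,1]);m=m&(R>lo)&(R<hi)
        out.append((np.degrees(np.arctan2(P[m][:,1].mean(),P[m][:,0].mean())),int(m.sum()),np.hypot(*P[m].mean(0))))
    print(out); return im
E
python3 - <<'E'
from h import *
angs('s3'); s=env.observe(); print(s['position'],s['ft_force'])
E
```

```text
[(np.float64(-115.53962498275946), 96, np.float64(0.02937588771758101)), (np.float64(-172.66207058467597), 14, np.float64(0.07007510395203259))]
[ 0.51745121 -0.06083889  0.12228683] [-1.49875503  0.90687094 -0.30671453]
```

```bash
sed -i 's/def angs(f):/def angs(f,im=None):/; s/im,_=snap(.side.,f);D=/im=snap("side",f)[0] if im is None else im;D=/; s/m=m&(R>lo)/m=m\&(P[...,0]<-.015)\&(abs(P[...,1])<.025)\&(R>lo)/' h.py
python3 - <<'E'
from h import *
for f in('side0','s2','s3'): angs(f,cv2.imread(f'pics/{f}.png')[:,:,::-1])
E
```

```text
[(np.float64(-159.8850241139435), 37, np.float64(0.04097102394725913)), (np.float64(-172.66207058467597), 14, np.float64(0.07007510395203259))]
[(np.float64(-159.87312968859484), 39, np.float64(0.04121110117174645)), (np.float64(-172.66207058467597), 14, np.float64(0.07007510395203259))]
[(np.float64(-169.48323564442458), 37, np.float64(0.04022437148272161)), (np.float64(-172.66207058467597), 14, np.float64(0.07007510395203259))]
```

The dial has turned 9.6° so far, with about 2–3° to go. I'll push a bit more (1.6 mm), then back off and check from above.

Emit:
{"api": "step_arm", "payload": {
  "steps": [
    {"xyz":[0.04,0,0],"turn":[0,0,0],"gripper":-1},
    {"xyz":[0,0,0],"turn":[0,0,0],"gripper":-1}
  ]
}}

```text
time_s: 4.22
position: [0.5181, -0.0622, 0.1223]
tool_rot: [[0.459, -0.888, 0.0], [-0.888, -0.459, -0.0], [0.0, -0.0, -1.0]]
ft_force: [-2.4, 1.2, -0.7]
grip_width: -0.0001
```

```bash
python3 - <<'E'
from h import *
a=angs('s4'); s=env.observe(); print(s['position'],s['ft_force'])
cv2.imwrite('pics/c4.png',cv2.resize(a[230:310,255:375],None,fx=6,fy=6,interpolation=3)[:,:,::-1])
E
```

```text
[(np.float64(-169.9027897832827), 40, np.float64(0.04069184859179669)), (np.float64(-172.66207058467597), 14, np.float64(0.07007510395203259))]
[ 0.51814265 -0.06220049  0.12235513] [-2.48087923  0.84651164 -0.39402175]
```

View pics/c4.png

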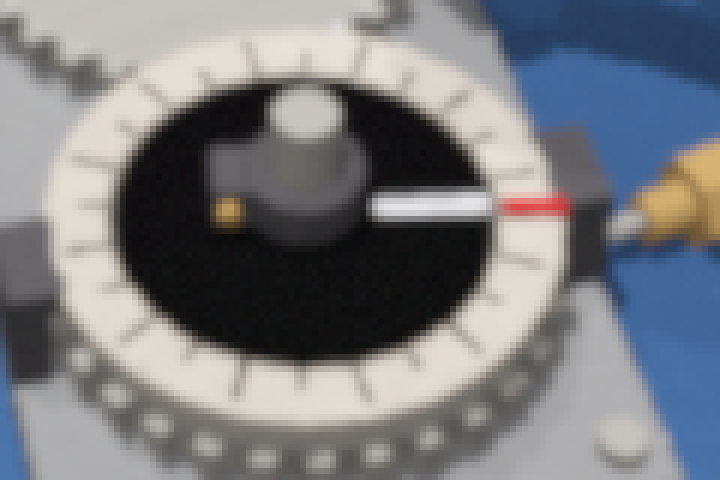

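The side crop shows the index (370–490, row 205–206) almost collinear with the red line (500–568, row 206–208). I'll back off, lift, and clear the top view for the measurement.

Emit:
{"api": "step_arm", "payload": {
  "steps": [
    {"xyz":[-0.15,0,0],"turn":[0,0,0],"gripper":-1},
    {"xyz":[-0.2,0,0],"turn":[0,0,0],"gripper":-1},
    {"xyz":[0,0,-0.6],"turn":[0,0,0],"gripper":-1},
    {"xyz":[0,0,-0.8],"turn":[0,0,0],"gripper":-1},
    {"xyz":[0,0,-0.8],"turn":[0,0,0],"gripper":-1},
    {"xyz":[0,0,-0.4],"turn":[0,0,0],"gripper":-1},
    {"xyz":[0.5,0.7,0],"turn":[0,0,0],"gripper":-1},
    {"xyz":[0.5,0.7,0],"turn":[0,0,0],"gripper":-1},
    {"xyz":[0.5,0.7,0],"turn":[0,0,0],"gripper":-1},
    {"xyz":[0.5,0.7,0],"turn":[0,0,0],"gripper":-1},
    {"xyz":[0.5,0.7,0],"turn":[0,0,0],"gripper":-1},
    {"xyz":[0.5,0.7,0],"turn":[0,0,0],"gripper":-1},
    {"xyz":[0.5,0.7,0],"turn":[0,0,0],"gripper":-1},
    {"xyz":[0.5,0.7,0],"turn":[0,0,0],"gripper":-1},
    {"xyz":[0.5,0.7,0],"turn":[0,0,0],"gripper":-1},
    {"xyz":[0,0,0],"turn":[0,0,0],"gripper":-1}
  ]
}}

```text
time_s: 5.6
position: [0.3683, -0.3293, 0.2264]
tool_rot: [[0.455, -0.89, 0.0], [-0.89, -0.455, -0.003], [0.002, 0.001, -1.0]]
ft_force: [-0.3, 0.1, -0.3]
grip_width: 0.0
```

```bash
python3 - <<'E'
from h import *
a=angs('s5')
im,_=snap('top','t5')
cv2.imwrite('pics/c5.png',cv2.resize(im[170:270,190:290],None,fx=6,fy=6,interpolation=3)[:,:,::-1])
# weighted line position at several rows of the top view, in the pole frame about D
def rel(im,rr,z,D,red):
    c=[]
    for r in rr:
        t=np.radians(np.arange(-185,-145,.25));P=[proj('top',np.array([D[0]+r*np.cos(x),D[1]+r*np.sin(x),z])) for x in t]
        P=np.float32(P)[None];s=cv2.remap(np.ascontiguousarray(im).astype(np.float32),P[...,0],P[...,1],1)[0]
        w=(s[:,0]-s[:,1]) if red else s.mean(1)
        w=np.clip(w-.4*w.max(),0,None);c.append(np.degrees((w*t).sum()/w.sum()))
    return np.round(c,2)
for f in('top0','t5'):
    i=cv2.imread(f'pics/{f}.png')[:,:,::-1]
    for D in((.5186,.0835),(.5192,.0828)):
        print(f,rel(i,np.arange(.030,.051,.005),.058,D,0),rel(i,np.arange(.060,.075,.004),.06,D,1))
E
```

```text
[(np.float64(-169.9027897832827), 40, np.float64(0.04069184859179669)), (np.float64(-172.66207058467597), 14, np.float64(0.07007510395203259))]
top0 [-159.43 -159.01 -159.15 -158.87 -158.77] [-170.88 -170.78 -170.9  -170.5 ]
top0 [-161.06 -160.47 -160.41 -160.01 -159.8 ] [-171.7  -171.47 -171.53 -171.13]Traceback (most recent call last):
  File "<stdin>", line 17, in <module>
  File "<stdin>", line 9, in rel
  File "h.py", line 10, in proj
    c=cams.camera_info(n);E=np.linalg.inv(np.array(c['extrinsics']));q=E[:3,:3]@p+E[:3,3]
ValueError: time passes only in moves, steps and waits
```

View pics/c5.png

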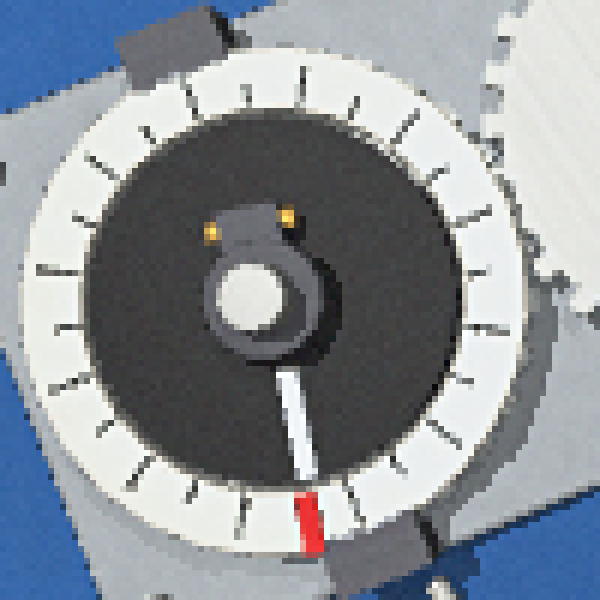

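The top view shows the index (286,372)→(308,478) running almost straight into the red line (308,494)→(314,552). Now the exact numbers.

```bash
python3 - <<'E'
from h import *
C=cams.camera_info('top')
cams_info=C; E=np.linalg.inv(np.array(C['extrinsics']))
def pj(p):
    q=E[:3,:3]@p+E[:3,3];return C['fx']*q[0]/q[2]+C['cx'],C['fy']*q[1]/q[2]+C['cy']
def rel(im,rr,z,D,red):
    c=[]
    for r in rr:
        t=np.radians(np.arange(-185,-145,.25));P=np.float32([pj(np.array([D[0]+r*np.cos(x),D[1]+r*np.sin(x),z])) for x in t])[None]
        s=cv2.remap(np.ascontiguousarray(im).astype(np.float32),P[...,0],P[...,1],1)[0]
        w=(s[:,0]-s[:,1]) if red else s.mean(1)
        w=np.clip(w-.4*w.max(),0,None);c.append(np.degrees((w*t).sum()/w.sum()))
    return np.round(c,2)
for f in('top0','t5'):
    i=cv2.imread(f'pics/{f}.png')[:,:,::-1]
    for D in((.5186,.0835),(.5180,.0842)):
        print(f,rel(i,np.arange(.030,.051,.005),.058,D,0),rel(i,np.arange(.060,.075,.004),.06,D,1))
E
```

```text
top0 [-159.43 -159.01 -159.15 -158.87 -158.77] [-170.88 -170.78 -170.9  -170.5 ]
top0 [-157.8  -157.52 -157.85 -157.74 -157.75] [-170.05 -170.07 -170.24 -169.94]
t5 [-169.66 -169.53 -169.81 -169.37 -169.49] [-170.89 -170.79 -170.89 -170.5 ]
t5 [-168.19 -168.14 -168.59 -168.39 -168.39] [-170.06 -170.08 -170.23 -169.94]
```

About 1.3–1.7° is left, so one more 1.4 mm nudge from the same side.

Emit:
{"api": "step_arm", "payload": {
  "steps": [
    {"xyz":[-0.51,-0.71,0],"turn":[0,0,0],"gripper":-1},
    {"xyz":[-0.51,-0.71,0],"turn":[0,0,0],"gripper":-1},
    {"xyz":[-0.51,-0.71,0],"turn":[0,0,0],"gripper":-1},
    {"xyz":[-0.51,-0.71,0],"turn":[0,0,0],"gripper":-1},
    {"xyz":[-0.51,-0.71,0],"turn":[0,0,0],"gripper":-1},
    {"xyz":[-0.51,-0.71,0],"turn":[0,0,0],"gripper":-1},
    {"xyz":[-0.51,-0.71,0],"turn":[0,0,0],"gripper":-1},
    {"xyz":[-0.51,-0.71,0],"turn":[0,0,0],"gripper":-1},
    {"xyz":[-0.51,-0.71,0],"turn":[0,0,0],"gripper":-1},
    {"xyz":[0,0,0],"turn":[0,0,0],"gripper":-1},
    {"xyz":[0,0,0],"turn":[0,0,0],"gripper":-1}
  ]
}}

```text
time_s: 6.62
position: [0.5131, -0.0418, 0.2264]
tool_rot: [[0.463, -0.886, 0.0], [-0.886, -0.463, -0.0], [0.0, -0.0, -1.0]]
ft_force: [-0.6, -0.4, -0.5]
grip_width: 0.0005
```

Emit:
{"api": "step_arm", "payload": {
  "steps": [
    {"xyz":[0,0.12,0],"turn":[0,0,0],"gripper":-1},
    {"xyz":[0,0,0.7],"turn":[0,0,0],"gripper":-1},
    {"xyz":[0,0,0.7],"turn":[0,0,0],"gripper":-1},
    {"xyz":[0,0,0.7],"turn":[0,0,0],"gripper":-1},
    {"xyz":[0,0,0.5],"turn":[0,0,0],"gripper":-1},
    {"xyz":[0,0,0],"turn":[0,0,0],"gripper":-1},
    {"xyz":[0,0,0],"turn":[0,0,0],"gripper":-1}
  ]
}}

```text
time_s: 7.2
position: [0.5082, -0.0476, 0.1225]
tool_rot: [[0.458, -0.889, -0.001], [-0.889, -0.458, 0.0], [-0.001, 0.001, -1.0]]
ft_force: [-0.3, 0.1, -0.4]
grip_width: 0.0004
```

Emit:
{"api": "step_arm", "payload": {
  "steps": [
    {"xyz":[0.12,0,0],"turn":[0,0,0],"gripper":-1},
    {"xyz":[0.12,0,0],"turn":[0,0,0],"gripper":-1},
    {"xyz":[0.12,0,0],"turn":[0,0,0],"gripper":-1},
    {"xyz":[0.06,0,0],"turn":[0,0,0],"gripper":-1},
    {"xyz":[0,0,0],"turn":[0,0,0],"gripper":-1},
    {"xyz":[0,0,0],"turn":[0,0,0],"gripper":-1}
  ]
}}

```text
time_s: 7.7
position: [0.5166, -0.062, 0.1225]
tool_rot: [[0.459, -0.889, 0.0], [-0.889, -0.459, -0.0], [0.0, -0.0, -1.0]]
ft_force: [-0.8, -1.0, 0.3]
grip_width: 0.0001
```

Emit:
{"api": "step_arm", "payload": {
  "steps": [
    {"xyz":[0.03,0,0],"turn":[0,0,0],"gripper":-1},
    {"xyz":[0.03,0,0],"turn":[0,0,0],"gripper":-1},
    {"xyz":[0,0,0],"turn":[0,0,0],"gripper":-1},
    {"xyz":[0,0,0],"turn":[0,0,0],"gripper":-1}
  ]
}}

```text
time_s: 8.03
position: [0.5175, -0.0638, 0.1223]
tool_rot: [[0.459, -0.888, -0.0], [-0.888, -0.459, 0.0], [-0.0, 0.0, -1.0]]
ft_force: [-1.3, 1.5, 0.6]
grip_width: 0.0
```

```bash
python3 - <<'E'
from h import *
angs('s6')
E
```

```text
[(np.float64(-172.47913584538549), 35, np.float64(0.04044924142819492)), (np.float64(-172.66207058467597), 14, np.float64(0.07007510395203259))]
```

Now matched in the side view. I'll retreat and check from the top.

Emit:
{"api": "step_arm", "payload": {
  "steps": [
    {"xyz":[-0.15,0,0],"turn":[0,0,0],"gripper":-1},
    {"xyz":[-0.2,0,0],"turn":[0,0,0],"gripper":-1},
    {"xyz":[0,0,-0.6],"turn":[0,0,0],"gripper":-1},
    {"xyz":[0,0,-0.8],"turn":[0,0,0],"gripper":-1},
    {"xyz":[0,0,-0.8],"turn":[0,0,0],"gripper":-1},
    {"xyz":[0,0,-0.4],"turn":[0,0,0],"gripper":-1},
    {"xyz":[0.5,0.7,0],"turn":[0,0,0],"gripper":-1},
    {"xyz":[0.5,0.7,0],"turn":[0,0,0],"gripper":-1},
    {"xyz":[0.5,0.7,0],"turn":[0,0,0],"gripper":-1},
    {"xyz":[0.5,0.7,0],"turn":[0,0,0],"gripper":-1},
    {"xyz":[0.5,0.7,0],"turn":[0,0,0],"gripper":-1},
    {"xyz":[0.5,0.7,0],"turn":[0,0,0],"gripper":-1},
    {"xyz":[0.5,0.7,0],"turn":[0,0,0],"gripper":-1},
    {"xyz":[0.5,0.7,0],"turn":[0,0,0],"gripper":-1},
    {"xyz":[0.5,0.7,0],"turn":[0,0,0],"gripper":-1},
    {"xyz":[0,0,0],"turn":[0,0,0],"gripper":-1}
  ]
}}

```text
time_s: 9.42
position: [0.3678, -0.331, 0.2261]
tool_rot: [[0.455, -0.89, -0.0], [-0.89, -0.455, -0.002], [0.001, 0.001, -1.0]]
ft_force: [0.8, 0.4, 0.4]
grip_width: -0.0003
```

```bash
python3 - <<'E'
from h import *
angs('s7'); im,_=snap('top','t7')
C=cams.camera_info('top'); E=np.linalg.inv(np.array(C['extrinsics']))
def pj(p):
    q=E[:3,:3]@p+E[:3,3];return C['fx']*q[0]/q[2]+C['cx'],C['fy']*q[1]/q[2]+C['cy']
def rel(im,rr,z,D,red):
    c=[]
    for r in rr:
        t=np.radians(np.arange(-188,-145,.25));P=np.float32([pj(np.array([D[0]+r*np.cos(x),D[1]+r*np.sin(x),z])) for x in t])[None]
        s=cv2.remap(np.ascontiguousarray(im).astype(np.float32),P[...,0],P[...,1],1)[0]
        w=(s[:,0]-s[:,1]) if red else s.mean(1)
        w=np.clip(w-.4*w.max(),0,None);c.append(np.degrees((w*t).sum()/w.sum()))
    return np.round(c,2)
for D in((.5186,.0835),(.5180,.0842)):
    print(rel(im,np.arange(.030,.051,.005),.058,D,0),rel(im,np.arange(.060,.075,.004),.06,D,1))
cv2.imwrite('pics/c7.png',cv2.resize(im[60:320,140:420],None,fx=2.3,fy=2.3,interpolation=3)[:,:,::-1])
E
```

```text
[(np.float64(-171.54262209032683), 30, np.float64(0.040606634115507995)), (np.float64(-172.66207058467597), 14, np.float64(0.07007510395203259))]
[-170.87 -170.97 -170.96 -170.72 -170.52] [-170.9  -170.76 -170.87 -170.51]
[-169.31 -169.7  -169.8  -169.68 -169.62] [-170.07 -170.06 -170.21 -169.95]
```

View pics/c7.png

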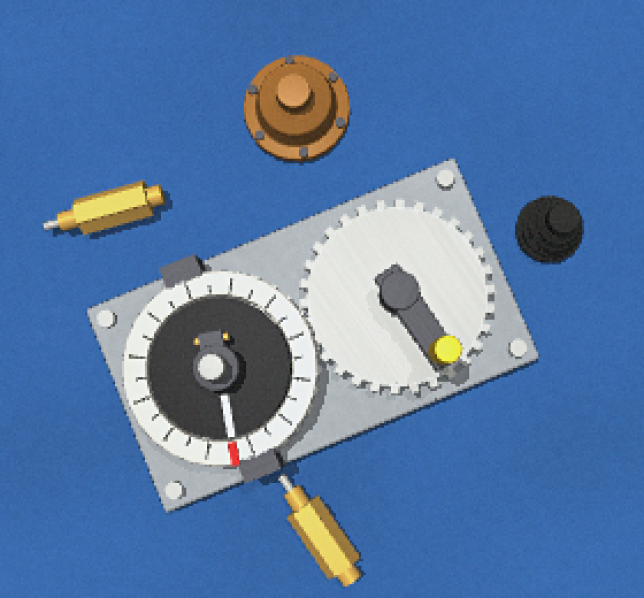

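The top view shows the index (222,395)→(232,437) running into the red line (231,443)→(236,465). The numbers agree within about 0.1–0.4°, and all loose parts are where they were. Handing in.

```bash
python3 -c "
from rig import order
print(order.close_job())"
```

```text
the job is handed in; nothing more can be done
None
```

I turned the crank about 12° by pushing the handle gently with the shut fingertips, in two pushes from the same side. Then I backed the arm well clear and handed the job in at about 9.5 s.

- **Alignment:** in the last top view the index line is within about 0.1–0.4° of the red target line, depending on where I take the dial centre. The side view disagrees slightly and reads about 1° off. It is the coarser of the two, with few pixels on the lines and an uncorrected offset of a few mm.
- **Contact:** the wrist force stayed under about 4 N at every reading, and I never commanded the gripper near the dial. The robot is now clear of the fixture.
- **Loose parts:** the cover, both valve bodies and the boot look unmoved in the final top picture. I judged this by eye and did not measure it.

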